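# Angle the rolling strip past the post into its bay

## Task

Put the long dark rolling strip away by pushing it along the table with the fingertips, without ever lifting it: push one end and then the other to angle it past the steel post into the low three-sided wooden bay, until its long side lies against the bay's back wall from end to end. Leave the other things on the table where they stand.

Things in the scene. Friction and masses are not known exactly. Their poses are not given: they have to be found in the camera images.
- strip: Loose straight strip of dark hardwood, 220 mm long (its y), 30 mm wide (its x), 28 mm high, 100 to 210 g, lying on the table between the robot and the bay. Origin at the centre of its underside; z up. Both ends are alike. It slides with friction of about 0.5 to 0.7 and can be pushed on any of its upright faces.
- strip_end_a (a point): Centre of the strip's end face at its +y end, 14 mm above its underside.
- strip_end_b (a point): Centre of the strip's end face at its -y end, 14 mm above its underside.
- bay: Fixed bay of pale wood rails, open towards the robot, no floor: back wall and two side walls, 18 mm thick, 32 mm high. Origin on the table at the middle of the back wall's inner face; x points through the back wall, away from the mouth, y along it. Inside 310 mm wide (y -155 to 155 mm); side walls reach 150 mm from the back wall (x -150 to 0 mm). The stowed strip's centre line lies at x = -15 mm.
- post: Fixed steel post, 24 mm in diameter, 40 mm high; origin at the centre of its foot. It stands in the bay's mouth, 152 mm before the back wall's inner face, 65 mm left or right of the middle (the other place has a flat disc, no obstacle). It leaves 208 mm to the farther side wall; a strip with its leading end in the farther back corner swings past it with about 18 mm to spare.
- jar: Closed glass jar, 72 mm in diameter, 115 mm high, left of the bay. A bystander; origin at its underside.
- glaze_pot: White pot, 54 mm in diameter, 65 mm high, behind the bay's back wall. A bystander; origin at its underside.
- tile: Dry clay tile, 85 x 75 x 25 mm, right of the bay. A bystander; origin at its underside.
- bowl: Terracotta bowl, 90 mm in diameter, 45 mm high, to the left in front of the bay. A bystander; origin at its underside.
- cutter: Steel ring, 64 mm in diameter, 40 mm high, to the right in front of the bay. A bystander; origin at its underside.
- knife: Spatula, 190 mm long, lying behind the bay's back wall. A bystander; origin at its underside.
- brush: Brush, 160 mm long, lying crosswise to the left, nearer the robot than the strip. A bystander; origin at its underside.
Things that resemble listed ones, but are neither listed nor needed, are in the scene too. Leave any yellow look-alike of the strip alone.

How it is judged:
By the outcome, as a careful person would: the job done as asked, in the order asked, and still so for the second after the job is handed in, with the robot touching nothing.
It also fails if it takes over 72 s, if anything falls off the work surface, if the arm or the gripper's body presses on something with over 40 N, if the wrist force passes 120 N, or if a joint passes its speed limit or range.

## Robot

A 6-joint arm with a two-finger parallel gripper is mounted at the origin on the work surface. World frame = base frame: x ahead of the robot, y to its left, z up, the work surface at z = 0. Lengths are in m, angles in rad, forces in N, time in s.
With the tool pointing down it reaches from about 0.3 to 0.825 m from the base axis. Payload 5.4 kg.
Tool frame: the origin (TCP) lies at the very end of the fingers, on their centre line; the grasp point (between the pads) lies 19 mm behind it (arm.grip_point_offset is the distance from the TCP to the grasp point, in m); z points along the fingers, y is the line along which they close (so a half turn about z gives the same grasp; the last joint's range is limited). The gripper opens to 92 mm and grips with 3 to 60 N. Pads are 20 mm wide; open, the fingers measure 128 mm over their backs; the gripper's body (75 mm by 189 mm) begins 69 mm behind the grasp point.
Start: joints at [-1.509, 0.158, 1.597, -0, 1.386, -0.21], TCP at [0.154, -0.554, 0.215] pointing down, gripper open.
Joint ranges: [-2.91, 2.91], [-0.94, 2.29], [0.18, 2.7], [-1.29, 4.43], [0.17, 2.64], [-3, 3]. Speed limits (rad/s): [2.57, 2.57, 3.14, 3.14, 3.14, 3.14].

## Interface

Orientations are given as a unit quaternion [x, y, z, w].
In Python, from bench import arm gives the robot as it stands.
- The arm moves only by the shell command python3 -m jog 'ROWS' [FORCE]. ROWS is JSON, a list of rows, each a list of 3 entries, a list of its own where there are three numbers: the shift along the tool's x, y, z in m, then the turn, a rotation vector about the tool's x, y, z in rad, then the finger opening in m, from 0 to 0.0919. In form: [[[x, y, z], [wx, wy, wz], gripper], ...]. A call has 1 to 12 rows; each row shifts and turns the commanded pose from where the row before left it, along the tool's axes as they then stand; what a row does not reach is not made up. A row lasts 1/12 s, in which the tool goes at most 41.7 mm and 7.16 degrees, less where a joint would pass 70% of its speed; a pose out of reach is approached as far as the arm can. A call with a gripper value outside its range is refused whole. The fingers move at their own pace and stop on an object; FORCE is the grip in N (left out, the last holds). Time passes only in rows, so rows that do not move let the fingers close. It gives the time, the measured TCP pose, the force, the opening and the grip force at its end, in the units of the state.
- arm.sense(): the state, without advancing time (a new reading comes with each control period).
- arm.get_image(name): name is "scene" or "side" or "wrist"; returns (picture, depth): 400x640x3 uint8, blue, green, red; 400x640 float32, m along the optical axis (not along the pixel's ray), 0 where there is no reading.
- arm.camera_info(name): a dict with "fx", "fy", "cx", "cy" (pixels), "dist" ([k1, k2, p1, p2, k3] as OpenCV has them; the pictures are not rectified), "xyz" and "attitude" of the camera in the world; the wrist camera has in their place "mount" (4x4, takes a point from camera to tool coordinates, whose origin is the TCP and whose axes are the flange's). Camera axes: x right, y down, z forward; pixel columns grow to the right and rows downward; lengths in m; the calibration is good to about 2 mm. A picture is of the moment at which its call begins: read the wrist's pose just before it. camera_info takes no time and is no camera call.
- arm.finish_job(): hands the job in; it is judged then, once.
The state is a dict: "t": time; "joint_positions": joint angles; "qvel": joint speeds; "tau": joint torques, N m; "ee_pos": TCP position; "tool_rot": TCP orientation; "force": force on the tool from outside, world axes, zero at the start; "torque": the same for the moment, N m; "width": opening from 0.0 (shut) to 1.0 (fully open); "finger_force": force on a finger pad.
Only numpy, scipy, OpenCV 4.12 (cv2) and the standard library are available. Lean on these libraries where they do the work, as an engineer would, in place of code of your own. Each camera call takes 0.05 s, during which the arm holds its last target. There are 200 camera calls.

## Working session

There is one attempt and no reset: what is moved stays moved. The work goes in short steps, Python scripts to look and compute and a shell command to move; the robot and the scene stay as the last step left them, time stands still between calls to the robot, and variables do not carry over. Pictures are saved under pics/ and viewed, at most 10 in all, crops included, and the job is handed in when it is done.

```bash
mkdir -p pics; cat > h.py <<'E'
import numpy as np, cv2
from bench import arm
from scipy.spatial.transform import Rotation as R
def cam(n):
    i=arm.camera_info(n); K=np.array([[i['fx'],0,i['cx']],[0,i['fy'],i['cy']],[0,0,1.]]); return i,K,np.array(i['dist'],float)
def pose(n):
    i,K,d=cam(n)
    if 'mount' in i:
        s=arm.sense(); T=np.eye(4); T[:3,:3]=R.from_quat(s['tool_rot']).as_matrix(); T[:3,3]=s['ee_pos']; return T@np.array(i['mount'])
    T=np.eye(4); a=np.array(i['attitude'],float)
    T[:3,:3]=a if a.shape==(3,3) else R.from_quat(a).as_matrix(); T[:3,3]=i['xyz']; return T
def ray(n,px,z,T=None):
    i,K,d=cam(n); T=pose(n) if T is None else T
    u=cv2.undistortPoints(np.array(px,float).reshape(-1,1,2),K,d).reshape(-1,2)
    v=np.c_[u,np.ones(len(u))]@T[:3,:3].T; o=T[:3,3]
    return o+v*((z-o[2])/v[:,2])[:,None]
E
python3 - <<'E'
from h import *
for n in("scene","side"):
    print(n,arm.camera_info(n)); p,d=arm.get_image(n); cv2.imwrite(f'pics/{n}0.png',p); np.save(n+'d.npy',d)
print(arm.sense())
E
```

```text
scene {'fx': 368.66665504777967, 'fy': 368.66665504777967, 'cx': 321.6672002422708, 'cy': 197.30906459856723, 'dist': array([-0.07246088,  0.        ,  0.        ,  0.        ,  0.        ]), 'xyz': array([1.3999448 , 0.36129413, 0.69541201]), 'attitude': array([ 0.52569669,  0.72023565, -0.3608487 , -0.27329802])}
side {'fx': 422.03256826421455, 'fy': 422.03256826421455, 'cx': 321.5516425147015, 'cy': 200.43993478389638, 'dist': array([-0.00427856,  0.        ,  0.        ,  0.        ,  0.        ]), 'xyz': array([0.24644668, 0.88936899, 0.77673079]), 'attitude': array([-0.18954414,  0.88963228, -0.40809887,  0.07799193])}
{'t': 0.1, 'joint_positions': array([-1.50908304e+00,  1.58985696e-01,  1.59812184e+00, -2.35363825e-05,
        1.38617914e+00, -2.10127510e-01]), 'qvel': array([-1.26308722e-03, -3.58072782e-04, -2.33799156e-03, -8.21059829e-04,
       -1.04807543e-03,  7.75701693e-05]), 'tau': array([ 8.32163423e-04, -3.86505103e+01, -3.22959709e+01,  7.04346201e-02,
        3.39581561e-02, -4.78057291e-05]), 'ee_pos': array([ 0.15431157, -0.55331576,  0.21370978]), 'tool_rot': array([ 9.90776385e-01,  1.35504380e-01,  5.12619514e-05, -8.45536491e-04]), 'force': array([ 0.52564831, -0.05455982, -0.50237243]), 'torque': array([ 0.05224087, -0.02222392,  0.01002349]), 'finger_force': 0.0, 'width': 1.0039582303747319}
```

View pics/scene0.png

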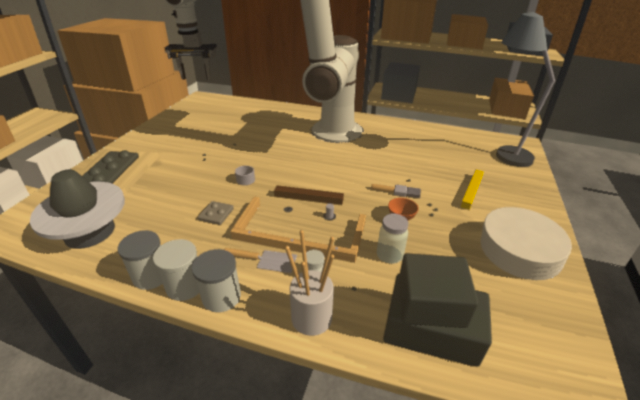

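View pics/side0.png

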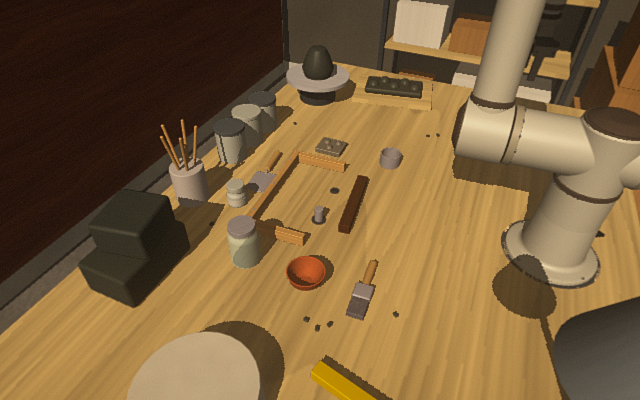

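The scene view shows the dark strip at (310,195), the yellow look-alike at (473,188), the post at (331,213) and the flat disc at (289,209). The bay corners are near (237,233) and (357,255). In the side view the strip is at (353,203) and the post at (319,214). Only three things could be taken for the strip: the dark strip, the yellow bar (473,188), and the brush (395,189). I choose the dark strip and check it in a close crop.

```bash
python3 - <<'E'
from h import *
p=cv2.imread('pics/side0.png'); c=p[130:280,225:425]; cv2.imwrite('pics/c1.png',cv2.resize(c,None,fx=4,fy=4,interpolation=cv2.INTER_CUBIC))
# rectified top view at z=.03 from side & scene for mask centroids
for n,(x0,x1,y0,y1) in {'side':(330,375,170,240),'scene':(270,350,180,210)}.items():
    im=cv2.imread(f'pics/{n}0.png'); hsv=cv2.cvtColor(im,cv2.COLOR_BGR2HSV)
    m=np.zeros(im.shape[:2],np.uint8); m[y0:y1,x0:x1]=(hsv[y0:y1,x0:x1,2]<95)*255
    m=cv2.morphologyEx(m,cv2.MORPH_OPEN,np.ones((3,3)))
    cs=max(cv2.findContours(m,0,2)[0],key=cv2.contourArea)
    box=cv2.boxPoints(cv2.minAreaRect(cs)); print(n,cv2.contourArea(cs),box.round(0).tolist(),ray(n,box,.028)[:,:2].round(3).tolist())
    ys,xs=np.where(m>0); d=np.load(n+'d.npy')[ys,xs]; i,K,ds=cam(n); T=pose(n)
    u=cv2.undistortPoints(np.c_[xs,ys].astype(float).reshape(-1,1,2),K,ds).reshape(-1,2)
    P=(np.c_[u,np.ones(len(u))]*d[:,None])@T[:3,:3].T+T[:3,3]
    t=P[(P[:,2]>.022)&(P[:,2]<.04)]; r=cv2.minAreaRect(t[:,:2].astype(np.float32)*1000); print('top',len(t),r)
E
```

```text
side 697.0 [[336.0, 230.0], [357.0, 174.0], [370.0, 179.0], [349.0, 235.0]] [[0.503, 0.18], [0.535, -0.06], [0.492, -0.054], [0.467, 0.182]]
top 558 ((505.0714111328125, 48.75321960449219), (28.92127799987793, 220.4944610595703), 6.488646507263184)
scene 556.0 [[273.0, 196.0], [275.0, 186.0], [342.0, 194.0], [341.0, 204.0]] [[0.565, -0.045], [0.515, -0.062], [0.49, 0.154], [0.539, 0.163]]
top 309 ((512.0106811523438, 49.877052307128906), (26.72737693786621, 210.2474365234375), 7.61152458190918)
```

View pics/c1.png

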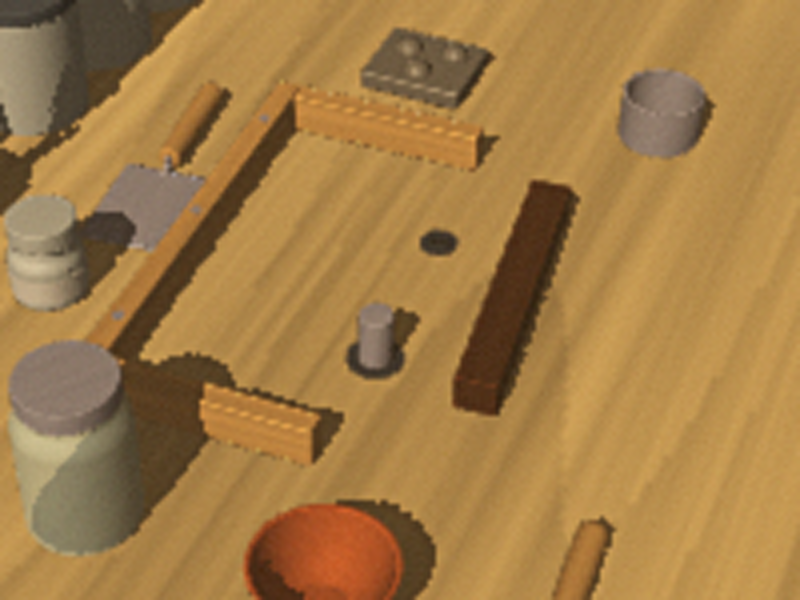

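The crop confirms the choice: one dark plain strip at crop (513,297). The post at (375,330) stands on the left (+y) side, the flat disc is at (438,243), and the bay opens towards the robot. Next I measure the bay and post from depth.

```bash
cat >> h.py <<'E'
def cloud(n,dep,T=None):
    i,K,ds=cam(n); T=pose(n) if T is None else T; ys,xs=np.mgrid[0:400,0:640]
    u=cv2.undistortPoints(np.c_[xs.ravel(),ys.ravel()].astype(float).reshape(-1,1,2),K,ds).reshape(-1,2)
    d=dep.ravel(); return (np.c_[u,np.ones(len(u))]*d[:,None])@T[:3,:3].T+T[:3,3]
E
python3 - <<'E'
from h import *
V=np.zeros((480,640,3),np.uint8)  # top view x .42-.82 (up), y .33..-.25 ; 1.1 px/mm
for k,n in enumerate(('side','scene')):
    P=cloud(n,np.load(n+'d.npy')); im=cv2.imread(f'pics/{n}0.png').reshape(-1,3)
    s=(P[:,2]>.018)&(P[:,2]<.05)&(P[:,0]>.42)&(P[:,0]<.85)&(P[:,1]>-.25)&(P[:,1]<.33)
    Q=P[s]; 
    for q,c in zip(Q,im[s]): cv2.circle(V,(int((.33-q[1])*1100),int((.85-q[0])*1100)),1,tuple(int(min(255,v*1.5)) for v in c),-1)
cv2.imwrite('pics/top.png',V)
print('post',ray('side',[[318.75,208]],.04),ray('scene',[[331,207.5]],.04),'disc',ray('side',[[334.5,190.7]],0),ray('scene',[[289,209]],0))
E
```

```text
post [[0.57122861 0.13627943 0.04      ]] [[0.58073208 0.14382036 0.04      ]] disc [[5.77823133e-01 8.02672585e-03 1.11022302e-16]] [[ 5.78520332e-01  1.06420606e-02 -1.11022302e-16]]
```

View pics/top.png

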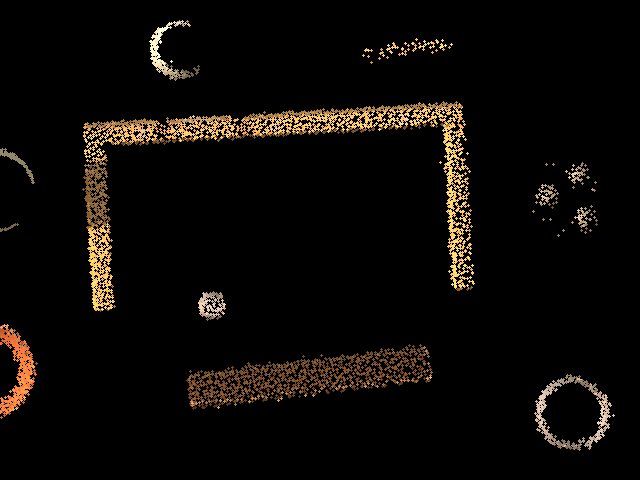

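Bay frame, from the overhead cloud: origin (0.7275, 0.079), yaw 2.7°, which agrees with the post at (0.573, 0.138). The strip's centre is (0.507, 0.049) with yaw 6.4°. The plan is to push the right end in, push axially into the far right back corner, then swing the left end past the post.

```bash
cat >> h.py <<'E'
BO=np.array([.7275,.0787]); BY=np.radians(2.7); Rb=np.array([[np.cos(BY),-np.sin(BY)],[np.sin(BY),np.cos(BY)]])
def tobay(p): return (np.asarray(p)-BO)@Rb
def tip():
    s=arm.sense(); M=R.from_quat(s['tool_rot']).as_matrix(); a=np.degrees(np.arctan2(M[1,0],M[0,0]))
    return s,M,a
def go(X,Y,z=None):  # bay-frame target -> total shift in tool axes
    s,M,a=tip(); w=BO+Rb@np.array([X,Y]); w=np.array([*w,s['ee_pos'][2] if z is None else z])
    return (M.T@(w-s['ee_pos'])).round(4)
def strip(n='side',v=True):
    p,d=arm.get_image(n); P=cloud(n,d); hsv=cv2.cvtColor(p,cv2.COLOR_BGR2HSV).reshape(-1,3)
    B=tobay(P[:,:2]); s=(P[:,2]>.021)&(P[:,2]<.036)&(hsv[:,2]<95)&(B[:,0]>-.4)&(B[:,0]<.01)&(B[:,1]>-.16)&(B[:,1]<.2)
    m=cv2.morphologyEx((s.reshape(400,640)*255).astype(np.uint8),cv2.MORPH_CLOSE,np.ones((3,3)))
    k,l,st,_=cv2.connectedComponentsWithStats(m)
    j=1+np.argmax(st[1:,4]); Q=B[s&(l.ravel()==j)]
    r=cv2.minAreaRect((Q*1000).astype(np.float32)); b=cv2.boxPoints(r); e=b[1]-b[0]; f=b[2]-b[1]
    L=e if np.hypot(*e)>np.hypot(*f) else f; L=L if L[1]>0 else -L
    yaw=np.degrees(np.arctan2(-L[0],L[1])); c=np.array(r[0]); u=L/np.hypot(*L)
    if v: print(n,len(Q),'c',c.round(1),'size',np.round(r[1],1),'yaw',round(yaw,1),'endA',(c+110*u).round(1),'endB',(c-110*u).round(1))
    return p,c,yaw
def st():
    s,M,a=tip(); print('t',round(s['t'],2),'tip bay',(tobay(s['ee_pos'][:2])*1000).round(1),'z',s['ee_pos'][2].round(4),'toolx bay deg',round(a-2.7,1),'F',s['force'].round(1))
E
python3 -m jog '[[[0.03,-0.0265,0],[0,0,0],0],[[0.03,-0.0265,0],[0,0,0],0],[[0.03,-0.0265,0],[0,0,0],0],[[0.03,-0.0265,0],[0,0,0],0],[[0.03,-0.0265,0],[0,0,0],0],[[0.03,-0.0265,0],[0,0,0],0],[[0.03,-0.0265,0],[0,0,0],0],[[0.03,-0.0265,0],[0,0,0],0],[[0.03,-0.0265,0],[0,0,0],0],[[0.03,-0.0265,0],[0,0,0],0],[[0.03,-0.0265,0],[0,0,0],0],[[0.03,-0.0265,0],[0,0,0],0]]' 20
python3 -m jog '[[[0.03,-0.0265,0],[0,0,0],0],[[0.03,-0.0265,0],[0,0,0],0],[[0.03,-0.0265,0],[0,0,0],0],[[0,0,0.03],[0,0,0.1125],0],[[0,0,0.03],[0,0,0.1125],0],[[0,0,0],[0,0,0],0]]'
python3 -c "
from h import *
strip();strip('scene');st();print(go(-.255,-.112,.012))"
```

```text
t: 1.1
ee_pos: [0.4162, -0.1489, 0.2144]
tool_rot: [0.991, 0.135, -0.0, 0.0]
force: [1.1, -0.0, 0.6]
width: 0.154
finger_force: 0.0
t: 1.6
ee_pos: [0.477, -0.0478, 0.1486]
tool_rot: [1.0, 0.023, -0.005, -0.002]
force: [-1.1, 0.6, -1.8]
width: 0.005
finger_force: 0.0
side 561 c [-223.4  -20.4] size [ 28.7 222.7] yaw 4.1 endA [-231.4   89.3] endB [-215.5 -130.1]
scene 267 c [-215.6  -19.9] size [ 23.9 213.2] yaw 4.1 endA [-223.5   89.9] endB [-207.7 -129.6]
t 1.7 tip bay [-253.2 -116.7] z 0.1539 toolx bay deg 0.2 F [0.3 0.2 0.6]
[-0.0014 -0.0045  0.1419]
```

```bash

python3 -m jog '[[[0,-0.002,0.035],[0,0,0],0],[[0,-0.002,0.035],[0,0,0],0],[[0,-0.003,0.035],[0,0,0],0],[[0,0,0.035],[0,0,0],0],[[0,0,0],[0,0,0],0],[[0.01,0,0],[0,0,0],0],[[0.01,0,0],[0,0,0],0],[[0.01,0,0],[0,0,0],0],[[0.01,-0.001,0],[0,0,0],0],[[0.01,-0.002,0],[0,0,0],0],[[0.01,-0.003,0],[0,0,0],0],[[0,0,0],[0,0,0],0]]'
python3 -c "
from h import *
p,c,y=strip();strip('scene');st()"
```

```text
t: 2.7
ee_pos: [0.5446, -0.0355, 0.0189]
tool_rot: [1.0, 0.024, 0.003, 0.001]
force: [0.3, 0.8, 0.9]
width: 0.007
finger_force: 0.0
side 584 c [-198.   -15.8] size [ 30.3 219.1] yaw 26.0 endA [-246.2   83.1] endB [-149.8 -114.7]
scene 373 c [-197.7  -19.7] size [ 47.7 216.3] yaw 23.7 endA [-242.   81.] endB [-153.5 -120.4]
t 2.8 tip bay [-190.4 -105.1] z 0.0174 toolx bay deg 0.0 F [ 0.1 -0.5 -0.9]
```

```bash

python3 -m jog '[[[0.008,-0.004,0.003],[0,0,0],0],[[0.008,-0.004,0.003],[0,0,0],0],[[0.008,-0.004,0],[0,0,0],0],[[0.008,-0.005,0],[0,0,0],0],[[0.007,-0.006,0],[0,0,0],0],[[0.006,-0.006,0],[0,0,0],0],[[0,0,0],[0,0,0],0]]'
python3 -c "
from h import *
p,c,y=strip();strip('scene');st()"
```

```text
t: 3.38
ee_pos: [0.5853, -0.0019, 0.0087]
tool_rot: [1.0, 0.024, 0.001, -0.0]
force: [0.6, 0.4, 0.7]
width: 0.001
finger_force: 0.0
side 638 c [-188.4   -8.4] size [ 63.1 220.8] yaw 46.1 endA [-267.6   68. ] endB [-109.1  -84.7]
scene 326 c [-177.2   -7.3] size [ 53.4 210.4] yaw 44.5 endA [-254.2   71.2] endB [-100.2  -85.8]
t 3.48 tip bay [-147.1  -74.6] z 0.0084 toolx bay deg 0.0 F [ 0.4  0.1 -0.4]
```

```bash

python3 -m jog '[[[-0.02,0,0],[0,0,0],0],[[0,0,-0.03],[0,0,0],0],[[0,0,-0.03],[0,0,0],0],[[-0.024,-0.0332,0],[0,0,0],0],[[-0.024,-0.0332,0],[0,0,0],0],[[-0.024,-0.0332,0],[0,0,0],0],[[-0.024,-0.0332,0],[0,0,0],0],[[-0.024,-0.0332,0],[0,0,0],0],[[0,0,0],[0,0,0.11],0],[[0,0,0],[0,0,0.11],0],[[0,0,0],[0,0,0.11],0],[[0,0,0],[0,0,0.11],0]]'
python3 -m jog '[[[0,0,0],[0,0,0.11],0],[[0,0,0],[0,0,0.11],0],[[0,0,0],[0,0,0.11],0],[[0,0,0],[0,0,0],0]]'
python3 -c "
from h import *
p,c,y=strip();p,c,y=strip('scene');st();cv2.imwrite('pics/s2.png',cv2.resize(p[140:270,200:420],None,fx=3.4,fy=3.4))"
```

```text
t: 4.48
ee_pos: [0.4359, 0.1561, 0.0686]
tool_rot: [0.98, -0.198, -0.0, 0.0]
force: [0.3, 0.2, 1.0]
width: 0.002
finger_force: 0.0
t: 4.82
ee_pos: [0.4361, 0.1558, 0.0685]
tool_rot: [0.935, -0.355, -0.0, 0.0]
force: [0.8, -0.4, 0.2]
width: 0.004
finger_force: 0.0
side 481 c [-176.9    3.2] size [ 31.8 220.5] yaw 46.8 endA [-257.    78.5] endB [-96.7 -72.1]
scene 283 c [-170.3    2.3] size [ 25.5 213.3] yaw 45.7 endA [-249.    79.1] endB [-91.5 -74.5]
t 4.92 tip bay [-287.3   90.8] z 0.0686 toolx bay deg -44.0 F [ 0.6  0.2 -0.1]
```

View pics/s2.png

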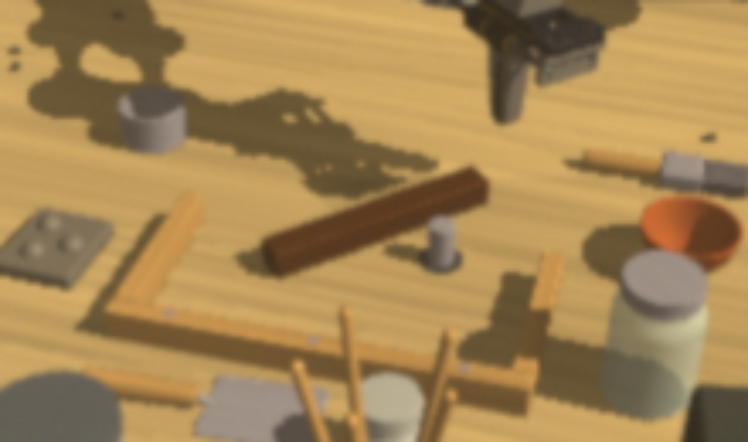

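The strip lies free at yaw 47° with its right end already in the mouth. It clears the post, which is at crop (440,245). Now I push on its near end along its axis.

```bash

python3 -m jog '[[[0,-0.0115,0.02],[0,0,0],0],[[0,0,0.02],[0,0,0],0],[[0,0,0.018],[0,0,0],0],[[0,0,0],[0,0,0],0],[[0.009,0,0],[0,0,0],0],[[0.009,0,0],[0,0,0],0],[[0.009,0,0],[0,0,0],0],[[0.009,0,0],[0,0,0],0],[[0.009,0,0],[0,0,0],0],[[0.009,0,0],[0,0,0],0],[[0,0,0],[0,0,0],0]]'
python3 -c "
from h import *
p,c,y=strip();strip('scene');st()"
```

```text
t: 5.83
ee_pos: [0.4868, 0.1275, 0.0113]
tool_rot: [0.935, -0.354, 0.001, -0.0]
force: [1.0, -0.9, 0.2]
width: 0.002
finger_force: 0.0
side 173 c [-101.6  -70.2] size [31.1 78.5] yaw 47.1 endA [-182.2    4.7] endB [ -21.1 -145.2]
scene 409 c [-151.7  -21. ] size [ 33.4 225.9] yaw 46.1 endA [-231.1   55.2] endB [-72.4 -97.2]
t 5.93 tip bay [-239.8   61.1] z 0.0107 toolx bay deg -44.2 F [-0.5 -0.1  0.3]
```

```bash

python3 -m jog '[[[0.009,0,0],[0,0,0],0],[[0.009,0,0],[0,0,0],0],[[0.009,0,0],[0,0,0],0],[[0.009,0,0],[0,0,0],0],[[0.009,0,0],[0,0,0],0],[[0.006,0,0],[0,0,0],0],[[0,0,0],[0,0,0],0]]'
python3 -c "
from h import *
p,c,y=strip();strip('scene');st()"
```

```text
t: 6.52
ee_pos: [0.5243, 0.094, 0.0109]
tool_rot: [0.935, -0.354, 0.001, -0.0]
force: [-0.3, -0.1, -0.3]
width: 0.007
finger_force: 0.0
side 141 c [ -63.5 -109.1] size [30.8 71.9] yaw 43.8 endA [-139.6  -29.7] endB [  12.7 -188.4]
scene 453 c [-114.4  -56.4] size [ 32.4 223.8] yaw 46.7 endA [-194.5   19.1] endB [ -34.4 -131.8]
t 6.62 tip bay [-203.4   25.7] z 0.0107 toolx bay deg -44.2 F [-0.9  1.  -0.4]
```

```bash

python3 -m jog '[[[0.006,0,0],[0,0,0],0],[[0.005,0,0],[0,0,0],0],[[0.004,0,0],[0,0,0],0],[[0.003,0,0],[0,0,0],0],[[0,0,0],[0,0,0],0]]'
python3 -c "
from h import *
strip('scene');st()"
python3 -m jog '[[[-0.015,0,0],[0,0,0],0],[[-0.015,0,0],[0,0,0],0],[[0,0,-0.03],[0,0,0],0],[[0,0,-0.03],[0,0,0],0],[[0,0.04,0],[0,0,0],0],[[0,0.04,0],[0,0,0],0],[[0,0,0],[0,0,0],0]]'
python3 -c "
from h import *
strip();strip('scene');st()"
```

```text
t: 7.03
ee_pos: [0.5366, 0.0829, 0.0106]
tool_rot: [0.935, -0.354, 0.0, -0.0]
force: [-1.2, 0.8, -0.3]
width: 0.003
finger_force: 0.1
scene 452 c [-101.8  -66.9] size [ 33.  222.4] yaw 47.4 endA [-182.8    7.5] endB [ -20.9 -141.4]
t 7.08 tip bay [-190.5   13.2] z 0.0106 toolx bay deg -44.1 F [-0.9  0.2  0.3]
t: 7.67
ee_pos: [0.4563, 0.0405, 0.0695]
tool_rot: [0.935, -0.355, -0.002, 0.001]
force: [-0.5, 0.4, -1.0]
width: 0.007
finger_force: 0.0
side 532 c [-103.3  -66.8] size [ 32.6 219.2] yaw 46.7 endA [-183.3    8.7] endB [ -23.2 -142.3]
scene 306 c [-95.5 -67.8] size [ 26.8 212.9] yaw 46.5 endA [-175.3    7.9] endB [ -15.7 -143.5]
t 7.77 tip bay [-268.5  -23.7] z 0.0707 toolx bay deg -44.3 F [-0.2  0.2  0.2]
```

```bash

python3 -m jog '[[[0.032,-0.019,0],[0,0,0],0],[[0.032,-0.019,0],[0,0,0],0],[[0,0,0],[0,0,-0.112],0],[[0,0,0],[0,0,-0.112],0],[[0,0,0],[0,0,-0.112],0],[[0,0,0],[0,0,-0.112],0],[[0,0,0],[0,0,-0.112],0],[[0,0,0],[0,0,-0.112],0],[[0,0,0],[0,0,-0.112],0],[[0,0,0],[0,0,-0.112],0],[[0,0,0],[0,0,-0.112],0],[[0,0,0],[0,0,-0.112],0]]'
python3 -m jog '[[[0,0,0.03],[0,0,0],0],[[0,0,0.029],[0,0,0],0],[[0,0,0],[0,0,0],0]]'
python3 -c "
from h import *
strip('scene');st()"
```

```text
t: 8.77
ee_pos: [0.5353, 0.0299, 0.0708]
tool_rot: [0.98, 0.2, 0.001, 0.0]
force: [1.2, -1.6, -0.7]
width: 0.007
finger_force: 0.0
t: 9.02
ee_pos: [0.5305, 0.0306, 0.0066]
tool_rot: [0.98, 0.198, -0.004, -0.002]
force: [-0.9, 0.9, -1.6]
width: 0.006
finger_force: 0.0
scene 377 c [-108.   -78.7] size [ 61.  215.5] yaw 48.0 endA [-189.7   -5.1] endB [ -26.3 -152.4]
t 9.07 tip bay [-197.7  -39.1] z 0.009 toolx bay deg 20.1 F [ 0.6 -0.1 -0.2]
```

```bash

python3 -m jog '[[[0.010,-0.0016,0],[0,0,0],0],[[0.010,-0.0016,0],[0,0,0],0],[[0.0088,-0.0037,0],[0,0,0],0],[[0.0088,-0.0037,0],[0,0,0],0],[[0.0088,-0.0037,0],[0,0,0],0],[[0.0088,-0.0037,0],[0,0,0],0],[[0.0088,-0.0037,0],[0,0,0],0],[[0.0088,-0.0037,0],[0,0,0],0],[[0,0,0],[0,0,0],0]]'
python3 -c "
from h import *
strip('side');p,c,y=strip('scene');st();cv2.imwrite('pics/s3.png',cv2.resize(p[140:270,200:420],None,fx=3.4,fy=3.4))"
```

```text
t: 9.82
ee_pos: [0.5927, 0.0821, 0.0119]
tool_rot: [0.98, 0.198, 0.001, -0.0]
force: [0.1, -0.2, 0.6]
width: 0.006
finger_force: 0.0
side 242 c [-81. -43.] size [ 28.4 217.3] yaw 24.5 endA [-126.7   57.1] endB [ -35.4 -143. ]
scene 541 c [-77.7 -46.6] size [ 40.4 217.3] yaw 27.2 endA [-128.    51.3] endB [ -27.5 -144.4]
t 9.92 tip bay [-135.9    8.8] z 0.0115 toolx bay deg 20.1 F [-0.8 -0.5  0.3]
```

View pics/s3.png

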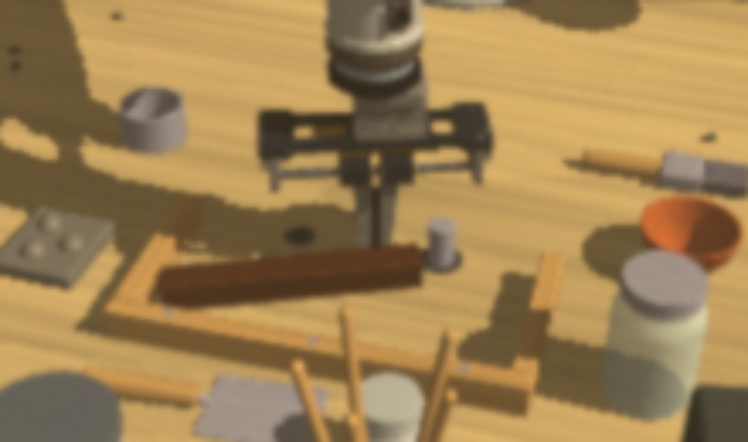

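The strip's left end passes the post at crop (440,245) with a few mm to spare, and its right end stays in the corner at (165,285). I continue mostly straight towards the back wall.

```bash

python3 -m jog '[[[0.0082,0.001,0],[0,0,0],0],[[0.0082,0.001,0],[0,0,0],0],[[0.0082,0.0005,0],[0,0,0.05],0],[[0.0082,0,0],[0,0,0.1],0],[[0.0082,0,0],[0,0,0.1],0],[[0.008,0,0],[0,0,0.1],0],[[0,0,0],[0,0,0],0]]'
python3 -c "
from h import *
strip('side');p,c,y=strip('scene');st()"
```

```text
t: 10.5
ee_pos: [0.6399, 0.0938, 0.0118]
tool_rot: [1.0, 0.022, 0.001, -0.0]
force: [1.2, -0.9, -0.1]
width: 0.004
finger_force: 0.0
side 138 c [-47.2 165.7] size [21.8 57.3] yaw 87.2 endA [-157.   171.1] endB [ 62.7 160.3]
scene 629 c [-50.2 -42.2] size [ 40.2 214.3] yaw 9.8 endA [-69.   66.2] endB [ -31.5 -150.6]
t 10.6 tip bay [-88.2  19.2] z 0.0114 toolx bay deg 0.1 F [-0.6 -0.4  0.6]
```

```bash

python3 -m jog '[[[0.008,-0.001,0],[0,0,0],0],[[0.008,-0.001,0],[0,0,0],0],[[0.008,0,0],[0,0,0],0],[[0.006,0,0],[0,0,0],0],[[0.004,0,0],[0,0,0],0],[[0,0,0],[0,0,0],0]]'
python3 -c "
from h import *
p,c,y=strip('scene');st()"
python3 -m jog '[[[-0.02,0,0],[0,0,0],0],[[-0.03,0,-0.02],[0,0,0],0],[[-0.03,0,-0.03],[0,0,0],0],[[-0.03,0.03,-0.02],[0,0,0],0],[[-0.01,0.04,0],[0,0,0],0],[[0,0.04,0],[0,0,0],0],[[0,0,0],[0,0,0],0]]'
python3 -c "
from h import *
strip();strip('scene');st()"
```

```text
t: 11.1
ee_pos: [0.6728, 0.0974, 0.0116]
tool_rot: [1.0, 0.024, 0.0, 0.0]
force: [0.2, 0.2, -0.3]
width: 0.004
finger_force: 0.0
scene 601 c [-32.2 -45.2] size [222.8  37.6] yaw -3.1 endA [-26.2  64.7] endB [ -38.2 -155. ]
t 11.15 tip bay [-54.1  21.2] z 0.0116 toolx bay deg 0.0 F [-0.1 -0.9 -0.2]
t: 11.73
ee_pos: [0.5615, -0.0204, 0.0801]
tool_rot: [1.0, 0.021, 0.001, 0.002]
force: [0.8, -0.1, 0.2]
width: 0.006
finger_force: 0.0
side 583 c [-20.8  -1.2] size [303.8  50. ] yaw -3.4 endA [-14.3 108.6] endB [ -27.2 -111. ]
scene 391 c [-29.9 -65.5] size [162.8  29. ] yaw -2.6 endA [-24.8  44.4] endB [ -35.  -175.4]
t 11.83 tip bay [-170.5  -86.5] z 0.0792 toolx bay deg -0.2 F [-1.6  0.5 -0.4]
```

```bash

python3 -m jog '[[[0.035,-0.021,0],[0,0,0],0.09],[[0.035,-0.021,0],[0,0,0],0.09],[[0,0,0],[0,0,0],0.09],[[0,0,0],[0,0,0],0.09],[[0,0,0.034],[0,0,0],0.09],[[0,0,0.034],[0,0,0],0.09],[[0,0,0],[0,0,0],0.09],[[0.01,0,0],[0,0,0],0.09],[[0.01,0,0],[0,0,0],0.09],[[0.01,0,0],[0,0,0],0.09],[[0.01,0,0],[0,0,0],0.09],[[0,0,0],[0,0,0],0.09]]'
python3 -c "
from h import *
strip('scene');st()"
python3 -m jog '[[[0.006,0,0],[0,0,0],0.09],[[0.006,0,0],[0,0,0],0.09],[[0,0,0],[0,0,0],0.09]]'
python3 -c "
from h import *
strip('scene');st()"
```

```text
t: 12.83
ee_pos: [0.6708, 0.0328, 0.013]
tool_rot: [1.0, 0.024, 0.001, 0.0]
force: [0.3, 0.3, -0.5]
width: 0.848
finger_force: 0.0
scene 489 c [-39.4 -69.6] size [171.2  50.2] yaw -2.9 endA [-33.8  40.3] endB [ -45.1 -179.4]
t 12.88 tip bay [-59.7 -43.2] z 0.0125 toolx bay deg 0.0 F [0.1 0.2 0.8]
t: 13.13
ee_pos: [0.6821, 0.0332, 0.0114]
tool_rot: [1.0, 0.023, 0.001, 0.0]
force: [0.2, 0.5, 0.7]
width: 0.976
finger_force: 0.0
scene 391 c [-32.3 -70.9] size [ 51.9 167.6] yaw 0.9 endA [-34.1  39.1] endB [ -30.6 -180.8]
t 13.18 tip bay [-47.8 -43.4] z 0.0112 toolx bay deg -0.0 F [-0.4  0.   0.6]
```

Tip at X -48 mm, with contact expected at about -40. I push on gently until the force rises.

```bash

python3 -m jog '[[[0.004,0,0],[0,0,0],0.09],[[0.003,0,0],[0,0,0],0.09],[[0,0,0],[0,0,0],0.09]]'
python3 -m jog '[[[0.003,0,0],[0,0,0],0.09],[[0,0,0],[0,0,0],0.09]]'
python3 -c "
from h import *
st()"
```

```text
t: 13.43
ee_pos: [0.6887, 0.0334, 0.0108]
tool_rot: [1.0, 0.023, 0.0, 0.0]
force: [-0.7, 0.2, 0.8]
width: 0.98
finger_force: 0.0
t: 13.6
ee_pos: [0.6894, 0.0335, 0.0106]
tool_rot: [1.0, 0.024, -0.003, 0.0]
force: [-7.4, -1.9, 5.9]
width: 0.979
finger_force: 3.9
t 13.6 tip bay [-40.2 -43.4] z 0.0106 toolx bay deg 0.1 F [-7.4 -1.9  5.9]
```

```bash

python3 -m jog '[[[0.003,0,0],[0,0,0],0.09],[[0,0,0],[0,0,0],0.09]]'
python3 -m jog '[[[-0.02,0,0],[0,0,0],0.09],[[-0.03,0,-0.02],[0,0,0],0.09],[[-0.03,0,-0.04],[0,0,0],0.09],[[-0.03,0,-0.04],[0,0,0],0.09],[[-0.04,0,-0.01],[0,0,0],0.09],[[-0.04,0,0],[0,0,0],0.09],[[0,0,0],[0,0,0],0.09],[[0,0,0],[0,0,0],0.09]]'
python3 -c "
from h import *
st()
p,d=arm.get_image('wrist');cv2.imwrite('pics/w1.png',p)
p,d=arm.get_image('side');a=cv2.resize(p[130:240,265:365],(400,440),interpolation=2)
p,d=arm.get_image('scene');b=cv2.resize(p[170:280,200:400],(800,440),interpolation=2)[:,:400];b=cv2.resize(p[185:265,220:370],(400,213),interpolation=2)
b=cv2.copyMakeBorder(b,0,440-213,0,0,cv2.BORDER_CONSTANT)
cv2.imwrite('pics/f.png',np.hstack([a,b]))"
```

```text
t: 13.77
ee_pos: [0.6898, 0.0335, 0.0106]
tool_rot: [1.0, 0.025, -0.006, 0.0]
force: [-17.7, -3.7, 13.0]
width: 0.978
finger_force: 8.8
t: 14.43
ee_pos: [0.5121, 0.0258, 0.1067]
tool_rot: [1.0, 0.023, -0.001, -0.0]
force: [0.5, -0.2, 0.5]
width: 0.978
finger_force: 0.0
t 14.43 tip bay [-217.7  -42.7] z 0.1067 toolx bay deg -0.0 F [ 0.5 -0.2  0.5]
```

View pics/w1.png

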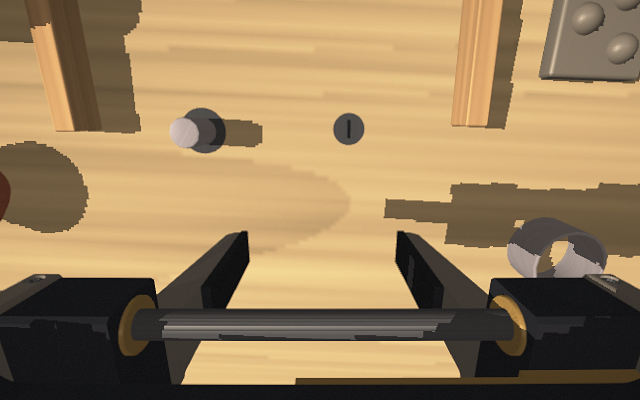

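View pics/f.png

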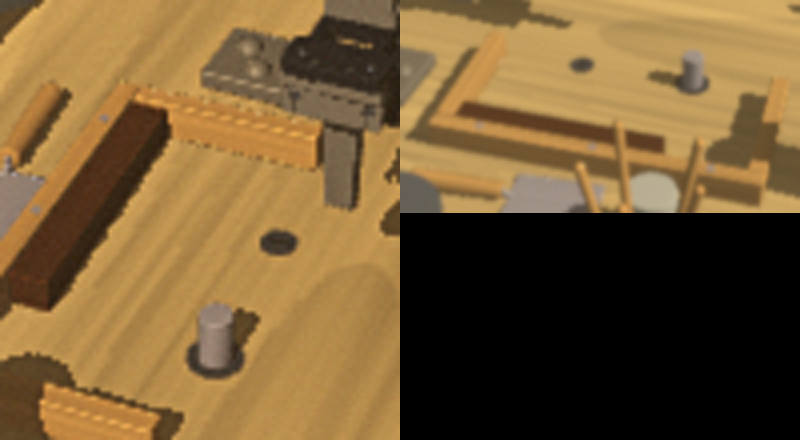

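The strip lies along the back wall and everything else stands untouched: the post at (215,335) in the side crop, with no gap visible between strip and wall at (70,195). I do one numeric check, using depth from the side view.

```bash
python3 -c "
from h import *
p,d=arm.get_image('side');P=cloud('side',d);B=tobay(P[:,:2]);v=p.reshape(-1,3).max(1)
s=(P[:,2]>.023)&(P[:,2]<.032)&(v<85)&(B[:,0]>-.06)&(B[:,0]<.0)&(B[:,1]>-.16)&(B[:,1]<.09)
Q=B[s]*1000
for lo in range(-155,75,20):
    k=Q[(Q[:,1]>=lo)&(Q[:,1]<lo+20)]
    if len(k)>3: print(lo,len(k),np.percentile(k[:,0],[5,50,95]).round(1))
w=(P[:,2]>.028)&(P[:,2]<.038)&(v>100)&(B[:,0]>-.01)&(B[:,0]<.03); W=B[w]*1000
for lo in range(-150,150,60):
    k=W[(W[:,1]>=lo)&(W[:,1]<lo+60)]; print('wall',lo,len(k),np.percentile(k[:,0],[3,50,97]).round(1))
"
```

```text
-155 28 [-27.4 -15.2  -2.1]
-135 41 [-28.3 -15.9  -4.1]
-115 39 [-28.3 -14.8  -1.6]
-95 38 [-28.2 -15.2  -1.2]
-75 36 [-28.9 -17.7  -3.8]
-55 49 [-29.3 -15.   -1.5]
-35 48 [-29.3 -16.5  -2.7]
-15 48 [-29.9 -17.6  -2.5]
5 44 [-28.4 -15.4  -2.6]
25 56 [-30.8 -16.4  -1.7]
45 54 [-29.5 -16.1  -1.7]
65 7 [-23.5  -5.7  -0.3]
wall -150 66 [ 1.1  9.4 17.8]
wall -90 72 [ 1.1  8.7 16.9]
wall -30 82 [-0.1  7.7 17. ]
wall 30 88 [-0.5  7.9 16.3]
wall 90 99 [-1.6  7.  15.4]
```

Centre line is at about -15 to -16 mm along the whole length, so it is flush from end to end. Handing in.

```bash
python3 -c "
from bench import arm
print(arm.finish_job())"
```

```text
the job is handed in; nothing more can be done
None
```

The strip was pushed past the post without being lifted, lies against the bay's back wall from end to end within about 1–2 mm by camera, nothing else looked moved in the last pictures, and I handed the job in at about 14.5 s.

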